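# Lift a boiled egg out of its cup with kitchen tongs

## Robot

A 6-joint arm with a two-finger parallel gripper is mounted at the origin on the work surface. World frame = base frame: x ahead of the robot, y to its left, z up, the work surface at z = 0. Lengths are in m, angles in rad, forces in N, time in s.
With the tool pointing down it reaches from about 0.4 to 0.825 m from the base axis. Payload 7 kg.
Tool frame: the origin (TCP) lies midway between the tips of the shut fingers; the grasp point (between the pads) lies 19 mm behind it; x points along the fingers, y is the direction in which the jaws open and shut, and the axes are right-handed (so a half turn about x gives the same grasp; the last joint's range is limited). The gripper opens to 88 mm and grips with 3 to 60 N. Pads are 19 mm wide; open, the fingers measure 130 mm over their backs; the gripper's body (78 mm by 193 mm) begins 47 mm behind the grasp point.
Start: joints at [1.618, 0.359, 0.012, 0, -1.224, -0.288], TCP at [0.161, 0.655, 0.227] pointing down, gripper open.
Joint ranges: [-3.07, 3.07], [-1.43, 2.12], [-1.02, 1.25], [-3.03, 1.67], [-3.05, -0], [-3.03, 3.03]. Speed limits (rad/s): [2.39, 2.39, 3.01, 3.14, 3.14, 3.14].

## Interface

Orientations are given as a unit quaternion [x, y, z, w].
In Python, from rig import manip, capture gives the robot as it stands.
- The arm moves only by the tool arm_command, never from a script. Its argument "targets" is a list of rows, each a list of 5 numbers: the finger opening in cm, from 0 to 8.76, then the shift along the tool's x, y, z in cm, then the turn about the tool's x in degrees. A call has exactly 10 rows; each row shifts and turns the pose as measured when the row begins, along the tool's axes as they then stand; what a row does not reach is not made up. A row lasts 1/8 s, in which the tool goes at most 62.5 mm and 10.7 degrees, less where a joint would pass 70% of its speed; a pose out of reach is approached as far as the arm can. A call with a gripper value outside its range is refused whole. The fingers move at their own pace and stop on an object; "newtons" is the grip in N (left out, the last holds). Time passes only in rows, so rows that do not move let the fingers close, or fill a call up. It gives the time, the measured TCP pose, the force and the opening at its end, in the units of the state.
- manip.get_obs(): the state, without advancing time (a new reading comes with each control period).
- capture(name): name is "scene" or "side" or "wrist"; returns a dict with "color" (420x560x3 uint8, red, green, blue), "z_map" (420x560 float32, m along the optical axis (not along the pixel's ray), 0 where there is no reading), "vertical_fov" (degrees; the focal length in pixels is half the picture's height over the tangent of half this angle, whatever the lens; pixels are square), "cx", "cy" (the principal point, pixels), "k1" (the pictures are not rectified: a ray, as slopes to the right and down, at radius r is drawn at 1 + k1 r^2 times it, then the intrinsics apply), "R" (3x3) and "t" (3): a world point X has camera coordinates R X + t. Camera axes: x right, y down, z forward; pixel columns grow to the right and rows downward; lengths in m; the calibration is good to about 2 mm. A picture is of the moment at which its call begins.
- manip.job_done(): hands the job in, once; it reports no verdict.
The state is a dict: "clock": time; "joint_positions": joint angles; "qd": joint speeds; "joint_torque": joint torques, N m; "position": TCP position; "ee_rot": TCP orientation; "ft_force": force on the tool from outside, world axes, zero at the start; "wrist_torque": the same for the moment, N m; "width": finger opening in m.
Only numpy, scipy, OpenCV 4.12 (cv2) and the standard library are available. Lean on these libraries where they do the work, as an engineer would, in place of code of your own. Each camera call takes 0.05 s, during which the arm holds its last target.

## Task

Pick up the kitchen tongs by their black grips from the wooden rest, close their jaws gently on the boiled egg so that the shell does not crack, and lift it straight out of its egg cup, about 12 cm up. Touch the egg only with the tongs, leave the egg cup standing in its place and everything else where it is. Finish while still holding: the program ends with the robot gripping the tongs and the egg hanging still between their jaws, nothing put down.

Things in the scene. Friction and masses are not known exactly. Their poses are not given: they have to be found in the camera images.
- tongs: Steel kitchen tongs lying level on the wooden rest, 225 mm long, 105 g. Origin on the hinge axis at mid-height; x runs along their middle line from hinge to jaws, z up. Two arms (strips 16 mm tall) swing symmetrically in the level plane, held open by springs. Centre of mass about 72 mm from the hinge, with the egg about 115 mm.
- tongs_grip (a point): Midway between the two black grips, 80 mm from the hinge, mid-height of the tongs (48 mm above the counter on the rest): take the tongs here from above, closing across their x. Grips: 44 mm long, 22 mm tall, near-vertical outer faces. Width over the grips: 61 mm open, 38 mm with the jaws on the egg. Squeezed to 54 mm they can be carried with the jaws still open.
- limb_left (a joint): How far each arm has swung shut, rad: 0 open, about 0.05 at 54 mm width, about 0.14 on the egg, 0.23 fully shut. The spring takes about 6 N on each grip to begin, 7 N at 54 mm width over the grips, 12 N at 38 mm, on the egg. About 0.37 of what is beyond that reaches the egg through each jaw: gripping with 20 N presses on the egg with about 3 N from each jaw (6 N in all), which carries it well; 30 N gives 13 N in all.
- tongs_jaws (a point): Midway between the two jaws, 190 mm from the hinge (110 mm ahead of tongs_grip), mid-height of the jaws. Each jaw is a shallow V of steel, 39 mm long, 18 mm tall, open towards the egg. Gap between the jaws about 90 mm open, 75 mm when squeezed to 54 mm over the grips.
- rest: Wooden tong rest fixed to the counter: a base 170 x 130 x 8 mm with two cross ridges, tops 40 mm above the counter, 110 mm apart, with 8 mm high stops at their ends. Origin under its centre, on the counter, x along the tongs towards the jaws. Between the ridges there are 98 mm of free room for fingers.
- egg: Brown boiled egg, about 60 g, 57 mm tall, 44 mm thick, standing in an egg cup. Origin at its lower end, z along the egg. The shell cracks if the tongs press on it with more than 20 N, both jaws together.
- egg_center (a point): Centre of the egg's widest circle (44 mm), 22 mm above its lower end: 68 mm above the counter while it stands in the cup. The middle of the jaws goes here.
- eggcup: White egg cup with the egg in it, loose, 52 mm tall, rim 38 mm wide, foot 50 mm wide, 160 g. Origin under its centre. The rim is 16 mm below the egg's widest circle.
- spare_cup: An empty egg cup like the other, upside down, 52 mm tall; a bystander between the rest and the egg. Origin under its centre.
- salt: Steel salt shaker, 72 mm tall, 40 mm wide, a bystander between the rest and the egg. Origin under its centre.
- pepper: Wooden pepper mill, 92 mm tall, 48 mm wide, a bystander on the left. Origin under its centre.
- jam: Jam jar, 86 mm tall, 62 mm wide, a bystander in the middle. Origin under its centre.
- honey: Honey jar, 69 mm tall, 54 mm wide, a bystander on the right. Origin under its centre.
- spoon: Steel spoon 130 mm long, 5 mm thick, lying across near the robot, a bystander. Origin under its middle.
Mind the look-alikes: they are no part of the job. Several things have the shape of the tongs; the one meant has the colours described above.

How it is judged:
By the outcome, as a careful person would: the job done as asked, in the order asked, and still so for the second after the job is handed in, while the arm keeps its last pose, push and grip.
It also fails if it takes over 51 s, if anything falls off the work surface, if the arm or the gripper's body presses on something with over 40 N, if the wrist force passes 120 N, or if a joint passes its speed limit or range.

## Working session

There is one attempt and no reset: what is moved stays moved. The work goes in short steps, Python scripts to look and compute and a tool call to move; the robot and the scene stay as the last step left them, time stands still between calls to the robot, and variables do not carry over. Pictures are saved under pics/ and viewed, and the job is handed in when it is done.

Besides the shell and the picture viewer there is one more tool, called after ">>>" by a JSON object that holds its "op" and its "data", one argument or row to a line. arm_command: Moves the arm, as the interface text tells. Its arguments: {"type":"object","properties":{"targets":{"type":"array"},"newtons":{"type":"number"}},"required":["targets"]}

```bash
mkdir -p pics
cat > h.py <<'E'
import numpy as np, cv2
from rig import manip, capture
def K(c):
    f=210/np.tan(np.radians(c["vertical_fov"])/2)
    return f
def world(c):
    f=K(c); v,u=np.mgrid[0:420,0:560]
    x=(u-c["cx"])/f; y=(v-c["cy"])/f
    xd,yd=x,y; 
    xu,yu=x.copy(),y.copy()
    for _ in range(15):
        s=1+c["k1"]*(xu**2+yu**2); xu=xd/s; yu=yd/s
    z=c["z_map"]; P=np.stack([xu*z,yu*z,z],-1)
    W=(P-c["t"])@c["R"]
    W[z==0]=np.nan
    return W
def proj(c,X):
    p=c["R"]@np.array(X)+c["t"]; x,y=p[0]/p[2],p[1]/p[2]; s=1+c["k1"]*(x*x+y*y); f=K(c)
    return c["cx"]+f*x*s, c["cy"]+f*y*s
def shot(n,fn):
    c=capture(n); cv2.imwrite("pics/"+fn,c["color"][:,:,::-1]); np.savez("pics/"+fn+".npz",**c); return c
E
python3 - <<'E'
from h import *
for n in ["scene","side","wrist"]:
    c=shot(n,n+"0.png"); print(n,c["vertical_fov"],c["k1"],-c["R"].T@c["t"])
print(manip.get_obs())
E
```

```text
scene 45.75395330450573 0.05473360147884164 [1.1900988  0.36230325 0.99196703]
side 49.592047870020195 -0.034628910859229096 [0.38649901 0.84407155 0.88589131]
wrist 70.42208068157862 -0.02249457045893104 [0.22669406 0.64043693 0.38322208]
{'clock': 0.15, 'joint_positions': array([ 1.61811053e+00,  3.59175683e-01,  1.12930508e-02, -2.14975759e-04,
       -1.22410921e+00, -2.88142712e-01]), 'qd': array([-0.00155815, -0.00279572,  0.0016124 , -0.00020752,  0.00225346,
        0.00060363]), 'joint_torque': array([ 3.27767666e-04, -5.83273959e+01,  2.93288505e+01,  7.00123340e+00,
        8.80713022e-03, -1.05792537e-04]), 'position': array([0.16091633, 0.65517078, 0.22588558]), 'ee_rot': array([ 0.70198345, -0.08539447, -0.70198326, -0.08453711]), 'ft_force': array([-0.39818102, -1.10001681, -0.78888249]), 'wrist_torque': array([0.04631747, 0.0341301 , 0.04704508]), 'width': 0.08763295450889999}
```

View pics/scene0.png

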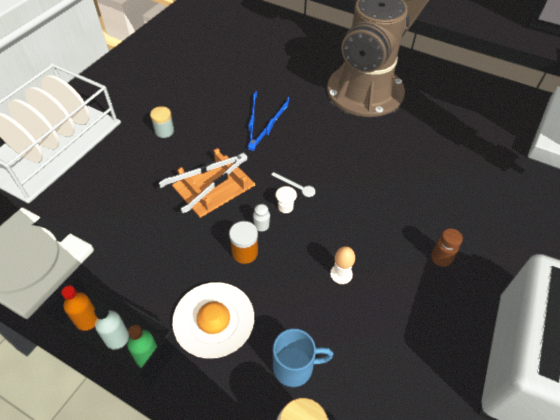

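View pics/side0.png

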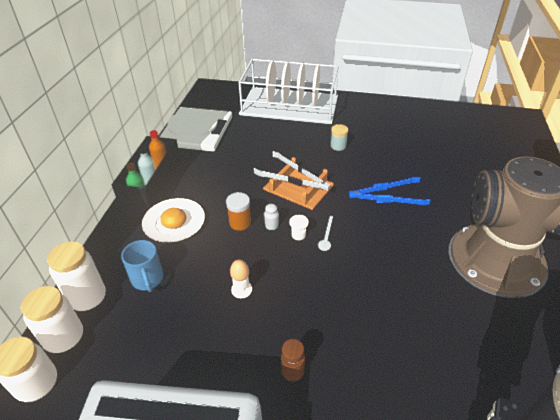

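View pics/wrist0.png

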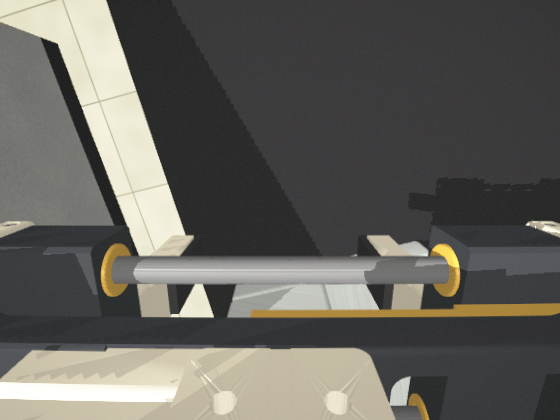

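Run:
```python
from h import *
for n,(a,b,c_,d) in {"scene":(150,140,360,300),"side":(220,140,350,310)}.items():
    c=dict(np.load(f"pics/{n}0.png.npz")); W=world(c)
    im=c["color"][b:d,a:c_,::-1]; im=cv2.resize(im,None,fx=3.5,fy=3.5,interpolation=cv2.INTER_CUBIC); cv2.imwrite(f"pics/{n}z.png",im)
    # heightmap
    fl=W[...,2]; m=(np.abs(W[...,0])<1)&(np.abs(fl)<.02); print(n,np.nanmedian(fl[m]))
    pts={"scene":[(345,258),(342,278),(286,193),(262,212),(244,233),(449,240),(163,116),(245,158),(165,183),(186,207),(213,185),(300,185)],"side":[(240,270),(299,222),(271,210),(238,202)]}[n]
    for u,v in pts: print((u,v),np.round(W[v,u],3))
```

```text
scene -0.0016386482083022276
(345, 258) [0.634 0.219 0.092]
(342, 278) [0.631 0.222 0.004]
(286, 193) [0.513 0.01  0.05 ]
(262, 212) [ 0.603 -0.004  0.068]
(244, 233) [ 0.683 -0.002  0.083]
(449, 240) [0.477 0.394 0.09 ]
(163, 116) [ 0.463 -0.397  0.071]
(245, 158) [ 0.467 -0.137  0.052]
(165, 183) [ 0.633 -0.265  0.045]
(186, 207) [ 0.671 -0.173  0.052]
(213, 185) [ 0.58  -0.159  0.047]
(300, 185) [ 0.434  0.009 -0.002]
side -0.0007787193515093501
(240, 270) [0.613 0.23  0.091]
(299, 222) [0.515 0.015 0.05 ]
(271, 210) [0.592 0.002 0.068]
(238, 202) [0.68  0.004 0.083]
```

View pics/scenez.png

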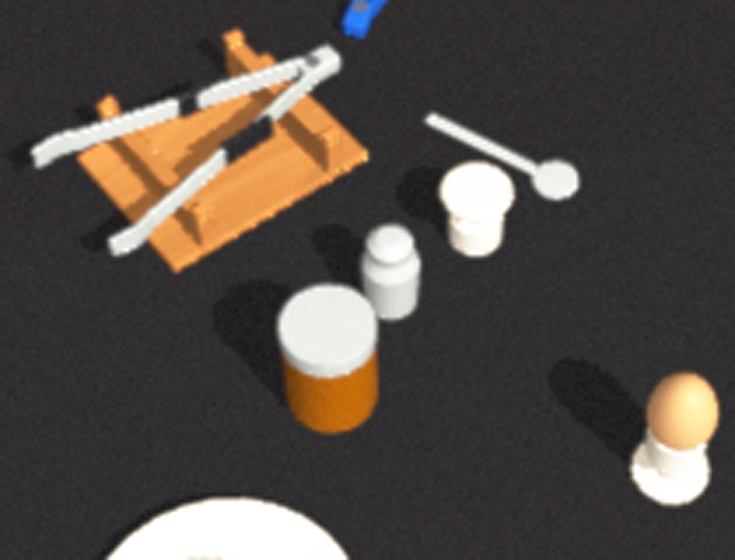

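View pics/sidez.png

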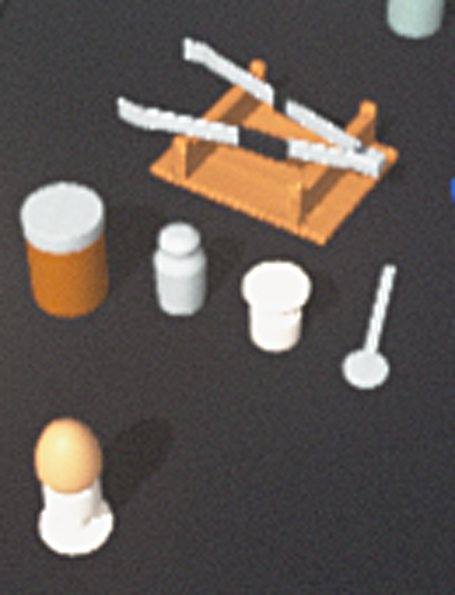

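```bash
cat > fit.py <<'E'
from h import *
from scipy.optimize import least_squares
def egg(W,col,dz=0):
    m=(np.hypot(W[...,0]-.62,W[...,1]-.222)<.04)&(W[...,2]>.06)
    P=W[m]
    def r(p):
        d=P-[p[0],p[1],.068+p[2]]
        a=np.where(d[:,2]>0,.035,.022)
        return (np.sqrt(d[:,0]**2+d[:,1]**2+(d[:,2]*.022/a)**2)-.022)
    s=least_squares(r,[.62,.222,0],loss="soft_l1",f_scale=.001); return s.x,np.std(r(s.x)),m.sum()
def cyl(W,x,y,rad,z0,z1,R=.06):
    m=(np.hypot(W[...,0]-x,W[...,1]-y)<R)&(W[...,2]>z0)&(W[...,2]<z1); P=W[m]
    r=lambda p: np.hypot(P[:,0]-p[0],P[:,1]-p[1])-rad
    s=least_squares(r,[x,y],loss="soft_l1",f_scale=.001); return s.x,np.std(r(s.x)),m.sum()
E
python3 - <<'E'
from fit import *
for n in ["scene","side"]:
    c=dict(np.load(f"pics/{n}0.png.npz")); W=world(c)
    print(n,"egg",egg(W,0)); print("jam",cyl(W,.665,0,.031,.02,.055))
    m=(W[...,0]>.42)&(W[...,0]<.72)&(W[...,1]>-.3)&(W[...,1]<-.1)&(W[...,2]>.0505)&(W[...,2]<.062)
    # exclude orange
    col=c["color"].astype(int); sat=col.max(-1)-col.min(-1); m&=sat<60
    P=W[m][:,:2]; print(len(P),P.min(0),P.max(0),np.median(W[m][:,2]))
    # symmetric fit: |lateral| = piecewise; params hinge x,y,yaw, taper
    def r(p):
        d=P-p[:2]; a=np.cos(p[2])*d[:,0]+np.sin(p[2])*d[:,1]; l=-np.sin(p[2])*d[:,0]+np.cos(p[2])*d[:,1]
        return np.abs(l)-(p[3]+p[4]*a)
    s=least_squares(r,[.47,-.137,-.42,.005,.25],loss="soft_l1",f_scale=.002)
    p=s.x; d=P-p[:2]; a=np.cos(p[2])*d[:,0]+np.sin(p[2])*d[:,1]; l=-np.sin(p[2])*d[:,0]+np.cos(p[2])*d[:,1]
    blk=col[m].max(-1)<70
    print(p,np.std(r(p)),"a range",np.percentile(a,[0,.5,99.5,100]))
    for sg in (1,-1):
        q=l*sg>0.01
        print(sg,"amax",np.sort(a[q])[-5:],"l",np.sort(l[q]*sg)[-5:])
        b=blk&q&(a>.03); print("grip a",np.percentile(a[b],[2,50,98]) if b.sum() else None,b.sum(), np.median(l[b]))
E
```

```text
scene egg (array([ 0.61941043,  0.21433314, -0.00155416]), np.float64(0.0010830220601751757), np.int64(349))
jam (array([ 0.67862545, -0.00480636]), np.float64(0.017243111848850527), np.int64(317))
370 [ 0.45601018 -0.27219213] [ 0.68098034 -0.13614588] 0.05377469072494445
[ 0.54528739 -0.17675038 -0.37540191  0.02460529  0.23476376] 0.0029188246409128484 a range [-0.0941968  -0.09289531  0.12640788  0.12807473]
1 amax [0.11964251 0.12217905 0.12330253 0.12531047 0.12632905] l [0.05105304 0.05116579 0.05145543 0.05176235 0.05325304]
grip a None 0 nan
-1 amax [0.12184581 0.12267263 0.12458586 0.1268376  0.12807473] l [0.05221745 0.0532331  0.05476659 0.05521436 0.05809513]
grip a None 0 nan
side egg (array([ 6.20766629e-01,  2.15122410e-01, -2.23395931e-04]), np.float64(0.0011003355126425027), np.int64(313))
jam (array([ 0.68289454, -0.0034404 ]), np.float64(0.013425404555626195), np.int64(233))
258 [ 0.45578172 -0.26641487] [ 0.68249573 -0.13218271] 0.05366307432358895
[ 0.66368547 -0.22065615 -0.37468345  0.05404542  0.23034521] 0.0030915941408192794 a range [-0.22262538 -0.22211698 -0.00120505  0.00130605]
1 amax [-0.00717558 -0.00480301 -0.00305821 -0.00116623  0.00130605] l [0.05132242 0.05153114 0.05160934 0.05210986 0.052902  ]
grip a None 0 nan
-1 amax [-0.01708681 -0.01396865 -0.00804526 -0.00604957 -0.00130244] l [0.04867195 0.04968216 0.05273307 0.0527654  0.05362589]
grip a None 0 nan
  return _methods._mean(a, axis=axis, dtype=dtype,
  ret = ret.dtype.type(ret / rcount)
```

Run:
```python
from fit import *
for n in ["scene","side"]:
    c=dict(np.load(f"pics/{n}0.png.npz")); W=world(c)
    yaw=-.375; O=np.array([.545,-.177])
    d=W[...,:2]-O; a=np.cos(yaw)*d[...,0]+np.sin(yaw)*d[...,1]; l=-np.sin(yaw)*d[...,0]+np.cos(yaw)*d[...,1]
    br=c["color"].max(-1)
    m=(np.abs(a)<.06)&(np.abs(l)<.045)&(np.abs(l)>.012)&(W[...,2]>.045)&(br<75)
    print(n,m.sum(),"z",np.percentile(W[m][:,2],[5,50,95]) if m.any() else 0)
    for s in (1,-1):
        q=m&(l*s>0)
        if q.any(): print(s,q.sum(),np.percentile(a[q],[0,5,50,95,100]),np.percentile(l[q],[0,50,100]))
    # hinge-back / front ends
    q=(br>120)&(W[...,2]>.048)&(W[...,2]<.065)&(np.abs(l)<.07)&(a<.14)&(a>-.12); print(np.percentile(a[q],[0,1,99,100]))
o=manip.get_obs()
from scipy.spatial.transform import Rotation as Ro
print(Ro.from_quat(o["ee_rot"]).as_matrix().round(3))
```

```text
scene 94 z [0.04598796 0.05420336 0.05944642]
1 63 [-0.01590083 -0.01432899  0.00425555  0.01913928  0.020559  ] [0.02337569 0.02839561 0.03154708]
-1 31 [-0.01706987 -0.01434556  0.01358302  0.02073573  0.02283082] [-0.03186094 -0.02705483 -0.02178548]
[-0.0940226  -0.09167974  0.12662517  0.12882143]
side 57 z [0.0467858  0.05225537 0.05787853]
1 41 [-0.02154688 -0.01904107 -0.00272811  0.01674591  0.01898663] [0.02797333 0.03090775 0.0354334 ]
-1 16 [-0.01982779 -0.01680578  0.01524855  0.01987189  0.02054647] [-0.02928248 -0.02592494 -0.02105066]
[-0.09619697 -0.09524947  0.12517231  0.12771861]
[[-0.    -0.239 -0.971]
 [-0.001 -0.971  0.239]
 [-1.     0.001 -0.   ]]
```

>>> {"op": "arm_command", "data": {
  "targets": [
    [8.7,0,3,-4,0],
    [8.7,0,3,-4,0],
    [8.7,0,3,-4,0],
    [8.7,0,3,-4,0],
    [8.7,0,3,-4,0],
    [8.7,0,3,-4,0],
    [8.7,0,3,-4,0],
    [8.7,0,3,-4,0],
    [8.7,0,3,-4,0],
    [8.7,0,3,-4,0]
  ],
  "newtons": 10
}}

```text
clock: 1.4
position: [0.4843, 0.258, 0.2242]
ee_rot: [-0.702, 0.085, 0.702, 0.081]
ft_force: [0.0, 0.9, 0.4]
width: 0.0869
```

>>> {"op": "arm_command", "data": {
  "targets": [
    [8.7,0,4.5,-1.8,0],
    [8.7,0,4.5,-1.8,0],
    [8.7,0,4.5,-1.8,0],
    [8.7,0,4.5,-1.8,0],
    [8.7,0,4.5,-1.8,0],
    [8.7,0,4.5,-1.8,0],
    [8.7,0,4.5,-1.8,0],
    [8.7,0,4.5,-1.8,0],
    [8.7,0,4.5,-1.8,0],
    [8.7,0,0,0,7.7]
  ]
}}

```text
clock: 2.65
position: [0.5479, -0.191, 0.2246]
ee_rot: [-0.694, 0.134, 0.696, 0.13]
ft_force: [0.2, 1.2, -0.9]
width: 0.0871
```

```bash
cat > st.py <<'E'
from h import *
from scipy.spatial.transform import Rotation as Ro
import sys
def go(x,y,z,psi):
    o=manip.get_obs(); R=Ro.from_quat(o["ee_rot"]).as_matrix()
    d=R.T@(np.array([x,y,z])-o["position"])
    p=np.degrees(np.arctan2(-R[1,2],-R[0,2]))
    print("clock",o["clock"],"pos",o["position"].round(4),"psi",p.round(2),"tool x dir",R[:,0].round(3),"shift cm",(d*100).round(2),"turn",round(-(psi-p),2),"F",o["ft_force"].round(1),"w",o["width"].round(4),"q",o["joint_positions"].round(2))
E
python3 - <<'E'
from st import *
go(.546,-.177,.2242,-21.5)
c=shot("wrist","w1.png"); c=shot("side","s1.png")
E
```

```text
Traceback (most recent call last):
  File "st.py", line 8, in go
    print("clock",o["clock"],"pos",o["position"].round(4),"psi",p.round(2),"tool x dir",R[:,0].round(3),"shift cm",(d*100).round(2),"turn",round(-(psi-p),2),"F",o["ft_force"].round(1),"w",o["width"].round(4),"q",o["joint_positions"].round(2))
                                                                                                                                                                                            ^^^^^^^^^^^^^^^^
AttributeError: 'float' object has no attribute 'round'
```

```bash
sed -i 's/o\["width"\].round(4)/round(float(o["width"]),4)/' st.py
python3 - <<'E'
from st import *
go(.546,-.177,.2242,-21.5)
c=shot("wrist","w1.png"); c=shot("side","s1.png")
E
```

```text
clock 2.65 pos [ 0.5479 -0.191   0.2246] psi -21.48 tool x dir [-0.003 -0.006 -1.   ] shift cm [ 0.03 -1.23  0.69] turn 0.02 F [ 0.2  1.2 -0.9] w 0.0871 q [ 0.01  0.21 -0.21  0.01 -1.16  1.19]
```

View pics/w1.png

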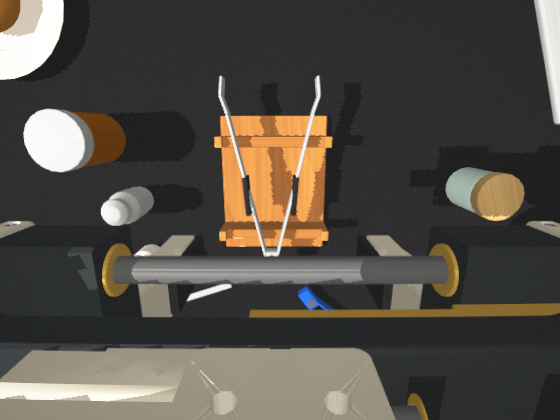

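View pics/s1.png

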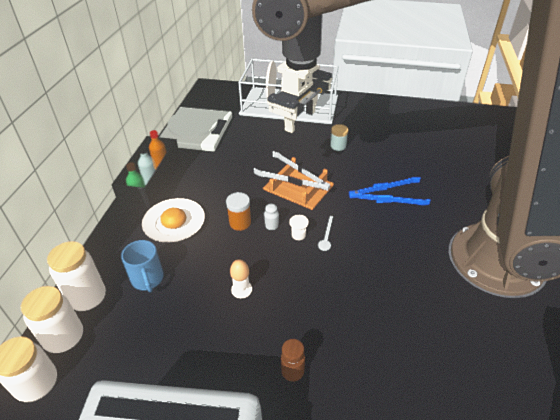

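```bash
cat > tong.py <<'E'
from fit import *
from st import *
def tongs(c,yaw0=-.375,O=np.array([.546,-.177]),zmin=.045,zmax=.065,L=.14):
    W=world(c); d=W[...,:2]-O
    a=np.cos(yaw0)*d[...,0]+np.sin(yaw0)*d[...,1]; l=-np.sin(yaw0)*d[...,0]+np.cos(yaw0)*d[...,1]
    col=c["color"].astype(int); br=col.max(-1); sat=br-col.min(-1)
    reg=(W[...,2]>zmin)&(W[...,2]<zmax)&(np.abs(l)<.075)&(np.abs(a)<L)
    m=reg&(sat<60)&(W[...,2]>zmin+.005)
    P=np.stack([a[m],l[m]],1)
    r=lambda p:(lambda A,Lt:np.abs(Lt)-(p[2]+p[3]*A))(P[:,0],P[:,1]-p[0]-np.tan(p[1])*P[:,0])
    s=least_squares(r,[0,0,.03,.25],loss="soft_l1",f_scale=.002)
    print("n",m.sum(),"lat off mm",s.x[0]*1000,"dyaw deg",np.degrees(s.x[1]),"half,slope",s.x[2:])
    print("a range",np.percentile(a[m],[0,1,99,100]),"zmed",np.median(W[m][:,2]))
    k=reg&(br<75)&(np.abs(l)>.012)&(np.abs(a)<.06)
    for sg in (1,-1):
        q=k&(l*sg>0)
        if q.any(): print("grip",sg,q.sum(),"a",np.percentile(a[q],[0,5,50,95,100]).round(4),"l",np.percentile(l[q],[0,50,100]).round(4),"z",np.percentile(W[q][:,2],[5,95]).round(3))
E
python3 - <<'E'
from tong import *
tongs(dict(np.load("pics/w1.png.npz")))
E
```

```text
n 1498 lat off mm -1.010003573690366 dyaw deg -0.06232012486325783 half,slope [0.02415699 0.23025716]
a range [-0.07191116 -0.07014479  0.12563482  0.12808616] zmed 0.05558716342430517
grip 1 181 a [-0.0194 -0.0169  0.0041  0.0211  0.0226] l [0.0208 0.0251 0.0287] z [0.052 0.059]
grip -1 165 a [-0.0193 -0.0177  0.0029  0.021   0.0228] l [-0.031  -0.0278 -0.0245] z [0.057 0.06 ]
```

>>> {"op": "arm_command", "data": {
  "targets": [
    [8.7,0,-1.1,0.6,0],
    [8.7,4,0,0,0],
    [8.7,4,0,0,0],
    [8.7,3,0,0,0],
    [8.7,2,0,0,0],
    [8.7,0,0,0,0],
    [8.7,0,0,0,0],
    [8.7,0,0,0,0],
    [8.7,0,0,0,0],
    [8.7,0,0,0,0]
  ]
}}

```text
clock: 4.0
position: [0.5485, -0.1676, 0.0968]
ee_rot: [0.699, -0.123, -0.694, -0.121]
ft_force: [0.0, 0.1, -0.8]
width: 0.0873
```

Run:
```python
from tong import *
go(.5471,-.1785,.029,-21.5)
c=shot("wrist","w2.png"); tongs(c)
```

```text
clock 4.0 pos [ 0.5485 -0.1676  0.0968] psi -19.86 tool x dir [ 0.006 -0.005 -1.   ] shift cm [ 6.78  1.06 -0.19] turn 1.64 F [ 0.   0.1 -0.8] w 0.0873 q [ 0.05  0.31 -0.39  0.01 -0.87  1.17]
n 3806 lat off mm -0.8951762334143128 dyaw deg -0.09363630787657685 half,slope [0.02442693 0.22702612]
a range [-0.0671253  -0.06623215  0.12551848  0.1275612 ] zmed 0.055521714101775754
grip 1 476 a [-0.0198 -0.0178  0.0034  0.0216  0.0229] l [0.0212 0.0254 0.0291] z [0.054 0.059]
grip -1 566 a [-0.0196 -0.0169  0.0067  0.0219  0.023 ] l [-0.0322 -0.0273 -0.0236] z [0.049 0.059]
```

View pics/w2.png

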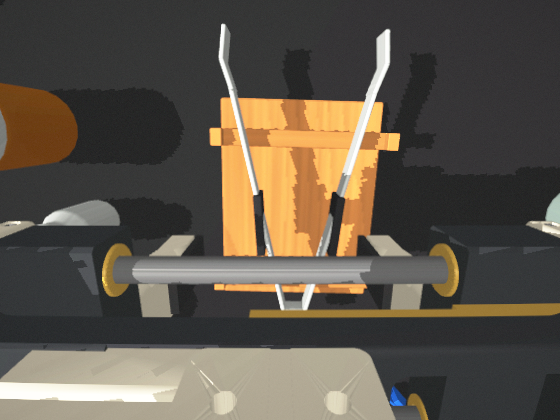

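>>> {"op": "arm_command", "data": {
  "targets": [
    [8.7,0,0.5,-0.1,0.8],
    [8.7,0,0.5,-0.1,0.8],
    [8.7,0,0,0,0],
    [8.7,0,0,0,0],
    [8.7,0,0,0,0],
    [8.7,1.0,0,0,0],
    [8.7,1.0,0,0,0],
    [8.7,0,0,0,0],
    [8.7,0,0,0,0],
    [8.7,0,0,0,0]
  ]
}}

```text
clock: 5.3
position: [0.5464, -0.1788, 0.0747]
ee_rot: [0.697, -0.134, -0.693, -0.131]
ft_force: [-0.9, -0.5, 0.2]
width: 0.0871
```

Run:
```python
from tong import *
go(.5471,-.1785,.029,-21.5)
```

```text
clock 5.3 pos [ 0.5464 -0.1788  0.0747] psi -21.61 tool x dir [ 0.005 -0.005 -1.   ] shift cm [ 4.57 -0.07 -0.03] turn -0.11 F [-0.9 -0.5  0.2] w 0.0871 q [ 0.03  0.34 -0.41  0.01 -0.82  1.16]
```

>>> {"op": "arm_command", "data": {
  "targets": [
    [8.7,0.8,0,0,0],
    [8.7,0.8,0,0,0],
    [8.7,0.8,0,0,0],
    [8.7,0.8,0,0,0],
    [8.7,0.4,0,0,0],
    [8.7,0,0,0,0],
    [8.7,0,0,0,0],
    [8.7,0,0,0,0],
    [8.7,0,0,0,0],
    [8.7,0,0,0,0]
  ]
}}

```text
clock: 6.55
position: [0.547, -0.179, 0.0367]
ee_rot: [0.697, -0.134, -0.692, -0.131]
ft_force: [-0.6, -0.5, 0.2]
width: 0.0871
```

Run:
```python
from tong import *
go(.5471,-.1785,.029,-21.5)
```

```text
clock 6.55 pos [ 0.547  -0.179   0.0367] psi -21.61 tool x dir [ 0.006 -0.005 -1.   ] shift cm [ 0.77 -0.05  0.02] turn -0.11 F [-0.6 -0.5  0.2] w 0.0871 q [ 0.03  0.39 -0.45  0.01 -0.73  1.16]
```

>>> {"op": "arm_command", "data": {
  "targets": [
    [8.7,0.4,0,0,0],
    [8.7,0.4,0,0,0],
    [8.7,0,0,0,0],
    [8.7,0,0,0,0],
    [7,0,0,0,0],
    [6.2,0,0,0,0],
    [5.8,0,0,0,0],
    [5.4,0,0,0,0],
    [5.4,0,0,0,0],
    [5.4,0,0,0,0]
  ],
  "newtons": 15
}}

```text
clock: 7.8
position: [0.547, -0.179, 0.0282]
ee_rot: [0.697, -0.134, -0.692, -0.131]
ft_force: [0.7, 0.1, -0.0]
width: 0.0539
```

Run:
```python
from tong import *
go(.5471,-.1785,.029,-21.5)
c=shot("wrist","w3.png");tongs(c)
```

```text
clock 7.8 pos [ 0.547  -0.179   0.0282] psi -21.61 tool x dir [ 0.006 -0.005 -1.   ] shift cm [-0.08 -0.05  0.01] turn -0.11 F [ 0.7  0.1 -0. ] w 0.0539 q [ 0.03  0.4  -0.45  0.01 -0.72  1.16]
n 6917 lat off mm -0.17871187247771442 dyaw deg 0.2045520317538859 half,slope [0.02213423 0.18009781]
a range [-0.02125653 -0.01696114  0.11729301  0.1200698 ] zmed 0.055394888036872474
grip 1 807 a [-0.0185 -0.0144  0.0114  0.0222  0.023 ] l [0.0197 0.0233 0.0318] z [0.048 0.059]
grip -1 848 a [-0.0185 -0.0147  0.0121  0.0224  0.0231] l [-0.0323 -0.0235 -0.0203] z [0.048 0.059]
```

View pics/w3.png

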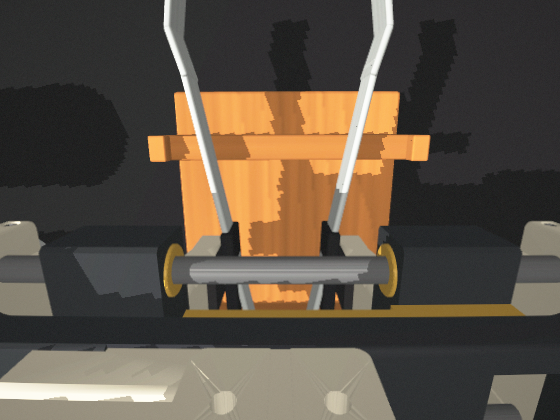

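>>> {"op": "arm_command", "data": {
  "targets": [
    [5.4,-0.5,0,0,0],
    [5.4,-1,0,0,0],
    [5.4,-1.5,0,0,0],
    [5.4,-2,0,0,0],
    [5.4,-2,0,0,0],
    [5.4,-2,0,0,0],
    [5.4,-2,0,0,0],
    [5.4,-1,0,0,0],
    [5.4,-0.5,0,0,0],
    [5.4,0,0,0,0]
  ]
}}

```text
clock: 9.1
position: [0.5464, -0.1784, 0.1642]
ee_rot: [0.699, -0.134, -0.691, -0.132]
ft_force: [-0.5, -0.6, -1.6]
width: 0.0537
```

Run:
```python
from tong import *
go(.517,.178,.17,20)
c=shot("wrist","w4.png"); shot("side","s4.png")
W=world(c); print(W[20:60:20,160:400:10,2].round(3))
```

```text
clock 9.1 pos [ 0.5464 -0.1784  0.1642] psi -21.61 tool x dir [ 0.01  -0.005 -1.   ] shift cm [ -0.79 -32.05  15.85] turn -41.61 F [-0.5 -0.6 -1.6] w 0.0537 q [ 0.03  0.24 -0.31  0.01 -1.01  1.16]
[[-0.001  0.192  0.182 -0.001 -0.001 -0.    -0.    -0.    -0.001 -0.001
  -0.    -0.001 -0.002 -0.001  0.001 -0.002 -0.001 -0.001 -0.001 -0.001
  -0.    -0.002  0.185  0.193]
 [-0.001  0.194  0.183 -0.001 -0.002 -0.    -0.002    nan -0.    -0.
   0.    -0.    -0.001 -0.    -0.     0.001  0.    -0.002 -0.001 -0.001
  -0.001 -0.001  0.192 -0.   ]]
```

View pics/w4.png

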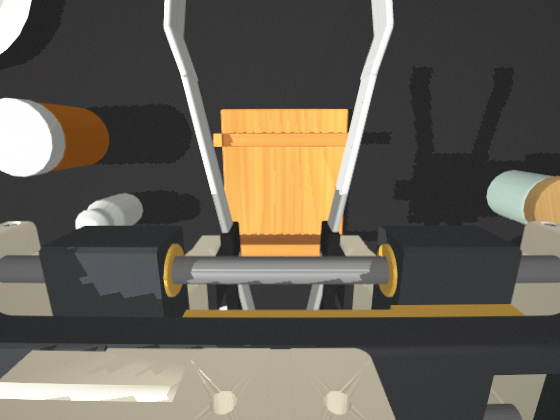

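View pics/s4.png

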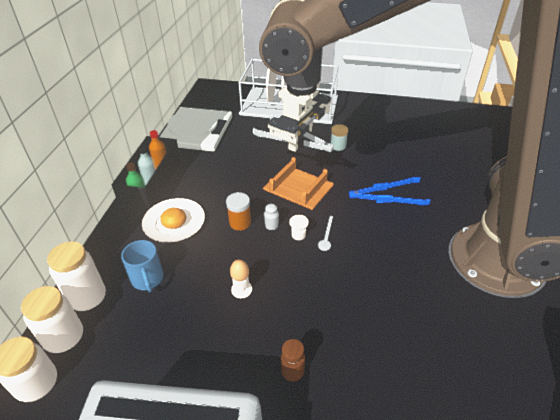

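>>> {"op": "arm_command", "data": {
  "targets": [
    [5.4,0,-1,0.5,0],
    [5.4,0,-2,1,-1],
    [5.4,0,-3,1.5,-2],
    [5.4,0,-3,1.5,-3],
    [5.4,0,-3,1.5,-3],
    [5.4,0,-3,1.5,-3],
    [5.4,0,-3,1.5,-3],
    [5.4,0,-3,1.5,-3],
    [5.4,0,-2,1,-2],
    [5.4,0,-1,0.5,-1]
  ]
}}

```text
clock: 10.45
position: [0.4789, 0.0927, 0.1557]
ee_rot: [-0.707, 0.002, 0.707, -0.003]
ft_force: [0.6, -0.5, -1.4]
width: 0.0538
```

Run:
```python
from tong import *
go(.5166,.1772,.164,20)
```

```text
clock 10.45 pos [0.4789 0.0927 0.1557] psi 0.02 tool x dir [-0.001 -0.007 -1.   ] shift cm [-0.89 -8.44 -3.77] turn -19.98 F [ 0.6 -0.5 -1.4] w 0.0538 q [ 0.6   0.11 -0.49  0.01 -0.97  0.97]
```

>>> {"op": "arm_command", "data": {
  "targets": [
    [5.4,-0.2,-0.8,-0.5,-2],
    [5.4,-0.2,-1.2,-0.8,-3],
    [5.4,-0.2,-1.2,-0.8,-3],
    [5.4,-0.2,-1.2,-0.8,-3],
    [5.4,0,-1.2,-0.8,-3],
    [5.4,0,-1.2,-0.8,-3],
    [5.4,0,-0.8,-0.6,-2],
    [5.4,0,0,0,-1],
    [5.4,0,0,0,0],
    [5.4,0,0,0,0]
  ]
}}

```text
clock: 11.7
position: [0.5223, 0.1764, 0.1622]
ee_rot: [-0.694, -0.125, 0.697, -0.131]
ft_force: [-0.5, 0.5, -0.4]
width: 0.0536
```

Run:
```python
from tong import *
go(.5166,.1772,.164,20)
for n in ["wrist","scene","side"]: 
    c=shot(n,n[0]+"5.png"); print(n,egg(world(c),0))
```

```text
clock 11.7 pos [0.5223 0.1764 0.1622] psi 20.82 tool x dir [-0.002 -0.009 -1.   ] shift cm [-0.17 -0.27  0.51] turn 0.82 F [-0.5  0.5 -0.4] w 0.0536 q [ 0.69  0.21 -0.35  0.01 -1.01  1.25]
wrist (array([0.61078191, 0.22943889, 0.04505926]), np.float64(0.013007583612362412), np.int64(4307))
scene (array([ 6.18860415e-01,  2.14709799e-01, -1.34798953e-04]), np.float64(0.022653497034125697), np.int64(410))
side (array([0.62062577, 0.21548871, 0.00073448]), np.float64(0.022554892926819368), np.int64(375))
```

View pics/w5.png

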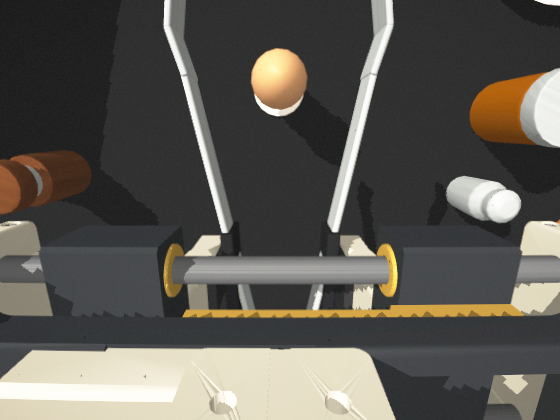

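View pics/s5.png

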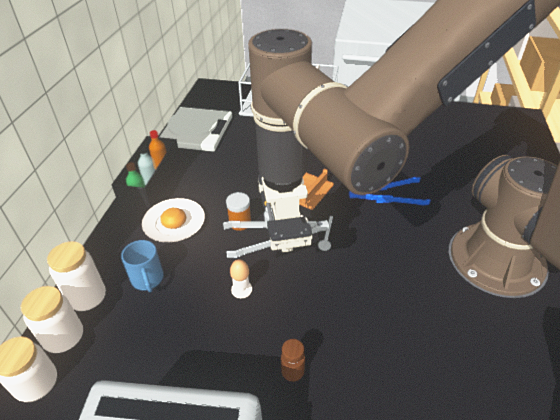

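```bash
cat >> fit.py <<'E'
def egg2(c,x0=.62,y0=.215,z0=.068,R=.045):
    W=world(c); col=c["color"].astype(int)
    m=(np.hypot(W[...,0]-x0,W[...,1]-y0)<R)&(W[...,2]>z0-.03)&(W[...,2]<z0+.045)&(col[...,0]-col[...,2]>40)
    P=W[m]
    def r(p):
        d=P-p; a=np.where(d[:,2]>0,.035,.022)
        return np.sqrt(d[:,0]**2+d[:,1]**2+(d[:,2]*.022/a)**2)-.022
    s=least_squares(r,[x0,y0,z0],loss="soft_l1",f_scale=.001); return s.x.round(4),np.std(r(s.x)).round(4),int(m.sum())
def arms(c,pos,psi,zmin,zmax):
    """white tong arms in tool frame: forward f, left l"""
    W=world(c); d=W[...,:2]-pos[:2]; p=np.radians(psi)
    f=np.cos(p)*d[...,0]+np.sin(p)*d[...,1]; l=-np.sin(p)*d[...,0]+np.cos(p)*d[...,1]
    m=(W[...,2]>zmin)&(W[...,2]<zmax)&(f>.03)&(f<.14)&(np.abs(l)<.07)
    for lo in np.arange(.03,.14,.01):
        q=m&(f>=lo)&(f<lo+.01); L=l[q&(l>0)]; Rr=l[q&(l<0)]
        if len(L) and len(Rr): print(round(lo,2),"L",L.min().round(4),L.max().round(4),"R",Rr.max().round(4),Rr.min().round(4),"mid inner",round((L.min()+Rr.max())/2*1000,1),"z",np.percentile(W[q][:,2],95).round(4))
E
python3 - <<'E'
from fit import *
for n in "wss": pass
for n in ["w5","s5"]:
    print(n,egg2(dict(np.load(f"pics/{n}.png.npz"))))
print("scene0",egg2(dict(np.load("pics/scene0.png.npz"))),"side0",egg2(dict(np.load("pics/side0.png.npz"))))
arms(dict(np.load("pics/w5.png.npz")),[.5223,.1764],20.82,.165,.2)
E
```

```text
w5 (array([0.6204, 0.215 , 0.0669]), np.float64(0.0004), 2580)
s5 (array([0.6208, 0.2154, 0.0676]), np.float64(0.0011), 321)
scene0 (array([0.6194, 0.2143, 0.0664]), np.float64(0.0011), 354) side0 (array([0.6208, 0.2151, 0.0677]), np.float64(0.0011), 319)
0.03 L 0.0268 0.0316 R -0.024 -0.0287 mid inner 1.4 z 0.1899
0.04 L 0.0286 0.0338 R -0.026 -0.0309 mid inner 1.3 z 0.1897
0.05 L 0.0306 0.0362 R -0.0278 -0.033 mid inner 1.4 z 0.1895
0.06 L 0.0327 0.0381 R -0.0298 -0.0344 mid inner 1.4 z 0.1895
0.07 L 0.0347 0.04 R -0.0316 -0.037 mid inner 1.6 z 0.1893
0.08 L 0.0368 0.0422 R -0.0336 -0.0386 mid inner 1.6 z 0.1895
0.09 L 0.0388 0.0451 R -0.0353 -0.0407 mid inner 1.7 z 0.1903
0.1 L 0.0419 0.0472 R -0.0381 -0.0435 mid inner 1.9 z 0.1901
0.11 L 0.0422 0.0471 R -0.0389 -0.0435 mid inner 1.7 z 0.1899
0.12 L 0.0421 0.0429 R -0.0384 -0.0396 mid inner 1.9 z 0.1797
```

>>> {"op": "arm_command", "data": {
  "targets": [
    [5.4,0,0.05,0.25,0],
    [5.4,0,0.05,0.2,0],
    [5.4,0,0,0,0],
    [5.4,0,0,0,0],
    [5.4,0.6,0,0,0],
    [5.4,0.8,0,0,0],
    [5.4,0.6,0,0,0],
    [5.4,0,0,0,0],
    [5.4,0,0,0,0],
    [5.4,0,0,0,0]
  ]
}}

```text
clock: 13.1
position: [0.5179, 0.1734, 0.1407]
ee_rot: [-0.694, -0.125, 0.697, -0.131]
ft_force: [-0.3, -0.3, -0.7]
width: 0.054
```

Run:
```python
from tong import *
go(.5182,.1743,.048,20.8)
```

```text
clock 13.1 pos [0.5179 0.1734 0.1407] psi 20.82 tool x dir [-0.003 -0.009 -1.   ] shift cm [ 9.27 -0.14 -0.11] turn 0.02 F [-0.3 -0.3 -0.7] w 0.054 q [ 0.69  0.23 -0.39  0.01 -0.96  1.24]
```

>>> {"op": "arm_command", "data": {
  "targets": [
    [5.4,0.6,-0.1,0,0],
    [5.4,0.8,0,0,0],
    [5.4,0.8,0,0,0],
    [5.4,0.8,0,0,0],
    [5.4,0.8,0,0,0],
    [5.4,0.6,0,0,0],
    [5.4,0,0,0,0],
    [5.4,0,0,0,0],
    [5.4,0,0,0,0],
    [5.4,0,0,0,0]
  ]
}}

```text
clock: 14.35
position: [0.5176, 0.1741, 0.0938]
ee_rot: [-0.694, -0.125, 0.697, -0.131]
ft_force: [-0.0, 1.0, -0.1]
width: 0.0543
```

Run:
```python
from tong import *
go(.5182,.1743,.048,20.8)
c=shot("wrist","w6.png"); print(egg2(c)); o=manip.get_obs(); arms(c,o["position"],20.82,o["position"][2]+.003,o["position"][2]+.038)
shot("side","s6.png")
```

```text
clock 14.35 pos [0.5176 0.1741 0.0938] psi 20.83 tool x dir [-0.002 -0.009 -1.   ] shift cm [ 4.58 -0.03 -0.08] turn 0.03 F [-0.   1.  -0.1] w 0.0543 q [ 0.69  0.28 -0.45  0.01 -0.86  1.24]
(array([0.6205, 0.215 , 0.067 ]), np.float64(0.0004), 5529)
0.03 L 0.0267 0.0319 R -0.0241 -0.0287 mid inner 1.3 z 0.1213
0.04 L 0.0288 0.0338 R -0.0258 -0.031 mid inner 1.5 z 0.1213
0.05 L 0.0308 0.0359 R -0.028 -0.0328 mid inner 1.4 z 0.1211
0.06 L 0.0328 0.0378 R -0.0298 -0.0346 mid inner 1.5 z 0.121
0.07 L 0.0348 0.0398 R -0.0317 -0.0367 mid inner 1.5 z 0.121
0.08 L 0.0369 0.042 R -0.0335 -0.0386 mid inner 1.7 z 0.1209
0.09 L 0.0 0.0449 R -0.0 -0.041 mid inner -0.0 z 0.1218
0.1 L 0.0 0.047 R -0.0 -0.0438 mid inner -0.0 z 0.1213
0.11 L 0.0 0.0467 R -0.0004 -0.0437 mid inner -0.2 z 0.1211
0.12 L 0.0 0.0431 R -0.0004 -0.0396 mid inner -0.2 z 0.1104
```

View pics/w6.png

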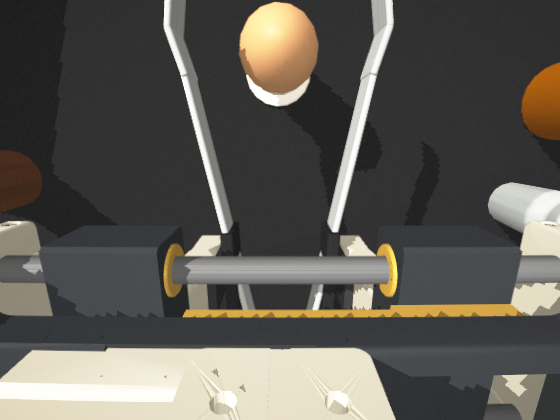

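Egg at pixel (279,48) sits midway between the open jaws (175 / 382). Down the last 4.6 cm.

>>> {"op": "arm_command", "data": {
  "targets": [
    [5.4,0.5,0,-0.08,0],
    [5.4,0.7,0,0,0],
    [5.4,0.7,0,0,0],
    [5.4,0.7,0,0,0],
    [5.4,0.7,0,0,0],
    [5.4,0.6,0,0,0],
    [5.4,0.4,0,0,0],
    [5.4,0,0,0,0],
    [5.4,0,0,0,0],
    [5.4,0,0,0,0]
  ]
}}

```text
clock: 15.7
position: [0.5182, 0.1739, 0.0474]
ee_rot: [-0.694, -0.125, 0.697, -0.131]
ft_force: [0.4, 0.4, -1.3]
width: 0.0543
```

Run:
```python
from tong import *
go(.5182,.1743,.048,20.8)
c=shot("wrist","w7.png"); print(egg2(c)); shot("side","s7.png")
```

```text
clock 15.7 pos [0.5182 0.1739 0.0474] psi 20.83 tool x dir [-0.003 -0.009 -1.   ] shift cm [-0.06 -0.04 -0.01] turn 0.03 F [ 0.4  0.4 -1.3] w 0.0543 q [ 0.69  0.34 -0.49  0.01 -0.75  1.24]
(array([0.6206, 0.2151, 0.0673]), np.float64(0.0006), 7401)
```

View pics/w7.png

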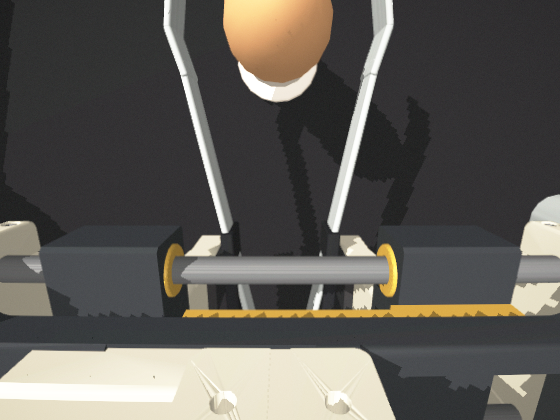

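View pics/s7.png

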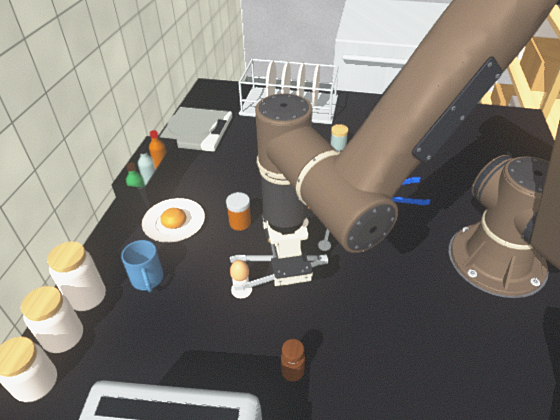

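>>> {"op": "arm_command", "data": {
  "targets": [
    [5.2,0,0,0,0],
    [5.0,0,0,0,0],
    [4.8,0,0,0,0],
    [4.6,0,0,0,0],
    [4.4,0,0,0,0],
    [4.2,0,0,0,0],
    [4.0,0,0,0,0],
    [3.9,0,0,0,0],
    [3.8,0,0,0,0],
    [3.7,0,0,0,0]
  ],
  "newtons": 15
}}

```text
clock: 17.05
position: [0.5183, 0.174, 0.0477]
ee_rot: [-0.694, -0.125, 0.697, -0.131]
ft_force: [0.3, -0.5, -1.6]
width: 0.0379
```

>>> {"op": "arm_command", "data": {
  "targets": [
    [3.6,0,0,0,0],
    [3.5,0,0,0,0],
    [3.4,0,0,0,0],
    [3.3,0,0,0,0],
    [3.2,0,0,0,0],
    [3.0,0,0,0,0],
    [3.0,0,0,0,0],
    [3.0,0,0,0,0],
    [3.0,0,0,0,0],
    [3.0,0,0,0,0]
  ],
  "newtons": 20
}}

```text
clock: 18.3
position: [0.5183, 0.174, 0.0477]
ee_rot: [-0.694, -0.125, 0.697, -0.131]
ft_force: [0.2, 0.3, -0.8]
width: 0.0374
```

Run:
```python
from tong import *
go(.5182,.1743,.048,20.8)
c=shot("wrist","w8.png"); print(egg2(c)); shot("side","s8.png"); c=shot("scene","c8.png")
cv2.imwrite("pics/c8z.png",cv2.resize(c["color"][200:320,260:420,::-1],None,fx=4,fy=4,interpolation=cv2.INTER_CUBIC))
```

```text
clock 18.3 pos [0.5183 0.174  0.0477] psi 20.82 tool x dir [-0.002 -0.009 -1.   ] shift cm [-0.03 -0.04  0.  ] turn 0.02 F [ 0.2  0.3 -0.8] w 0.0374 q [ 0.69  0.34 -0.49  0.01 -0.75  1.24]
(array([0.6205, 0.2151, 0.0673]), np.float64(0.0005), 7435)
```

View pics/w8.png

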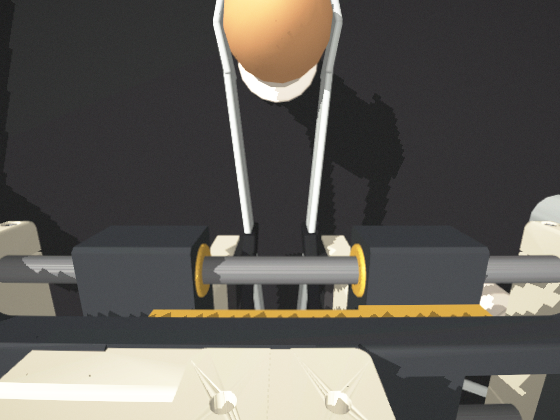

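View pics/c8z.png

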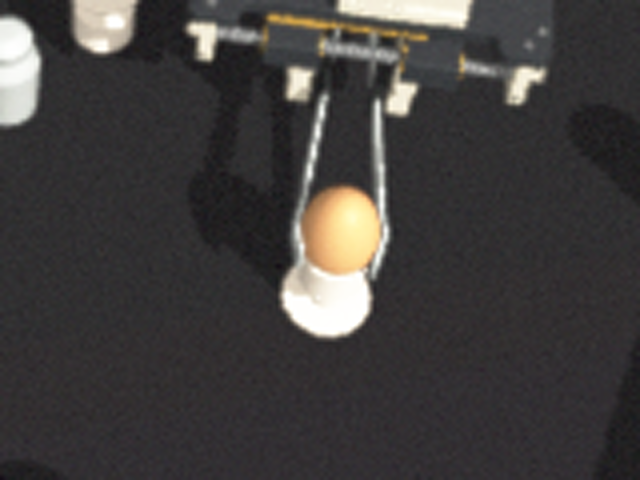

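>>> {"op": "arm_command", "data": {
  "targets": [
    [3.0,-0.1,0,0,0],
    [3.0,-0.2,0,0,0],
    [3.0,-0.3,0,0,0],
    [3.0,-0.3,0,0,0],
    [3.0,-0.4,0,0,0],
    [3.0,-0.4,0,0,0],
    [3.0,-0.3,0,0,0],
    [3.0,-0.2,0,0,0],
    [3.0,0,0,0,0],
    [3.0,0,0,0,0]
  ]
}}

```text
clock: 19.7
position: [0.5182, 0.1741, 0.0713]
ee_rot: [-0.694, -0.125, 0.697, -0.131]
ft_force: [0.8, -0.1, -0.8]
width: 0.0368
```

Run:
```python
from tong import *
go(.5182,.1743,.168,20.8)
c=shot("wrist","w9.png"); z=manip.get_obs()["position"][2]; print(egg2(c,z0=z+.0195)); c=shot("side","s9.png")
cv2.imwrite("pics/s9z.png",cv2.resize(c["color"][220:330,190:350,::-1],None,fx=4,fy=4,interpolation=cv2.INTER_CUBIC))
```

```text
clock 19.7 pos [0.5182 0.1741 0.0713] psi 20.82 tool x dir [-0.002 -0.009 -1.   ] shift cm [-9.67  0.06  0.04] turn 0.02 F [ 0.8 -0.1 -0.8] w 0.0368 q [ 0.69  0.31 -0.47  0.01 -0.8   1.24]
(array([0.6203, 0.2153, 0.0898]), np.float64(0.0004), 7402)
```

View pics/s9z.png

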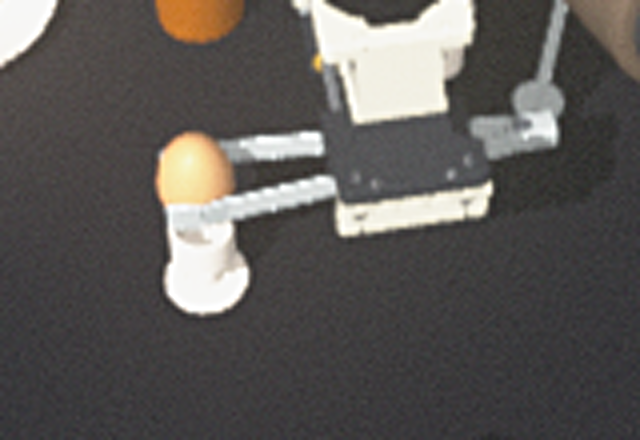

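>>> {"op": "arm_command", "data": {
  "targets": [
    [3.0,0,0,0,0],
    [3.0,0,0,0,0],
    [3.0,0,0,0,0],
    [3.0,0,0,0,0],
    [3.0,0,0,0,0],
    [3.0,0,0,0,0],
    [3.0,0,0,0,0],
    [3.0,0,0,0,0],
    [3.0,0,0,0,0],
    [3.0,0,0,0,0]
  ],
  "newtons": 23
}}

```text
clock: 21.05
position: [0.518, 0.174, 0.071]
ee_rot: [-0.694, -0.125, 0.697, -0.131]
ft_force: [-0.7, 0.1, -1.0]
width: 0.0373
```

Run:
```python
from tong import *
go(.5182,.1743,.168,20.8)
for k in range(2):
  c=shot("wrist","w10.png"); o=manip.get_obs(); z=o["position"][2]; print(o["width"],z,egg2(c,z0=z+.0195))
for n in ["w8","w10"]:
  c=dict(np.load(f"pics/{n}.png.npz")); zz=.0477 if n=="w8" else z
  print(n,zz); arms(c,[.5182,.1741],20.82,zz+.01,zz+.034)
```

```text
clock 21.05 pos [0.518 0.174 0.071] psi 20.82 tool x dir [-0.003 -0.009 -1.   ] shift cm [-9.7   0.06  0.03] turn 0.02 F [-0.7  0.1 -1. ] w 0.0373 q [ 0.69  0.31 -0.47  0.01 -0.8   1.24]
0.03711466740404419 0.07100227862900549 (array([0.6202, 0.2152, 0.0896]), np.float64(0.0004), 7415)
0.03704040439952058 0.07102765109850837 (array([0.6202, 0.2152, 0.0896]), np.float64(0.0004), 7408)
w8 0.0477
0.03 L 0.0155 0.0195 R -0.0125 -0.0163 mid inner 1.5 z 0.0752
0.04 L 0.0165 0.0205 R -0.0134 -0.0169 mid inner 1.6 z 0.075
0.05 L 0.0176 0.021 R -0.0143 -0.0178 mid inner 1.6 z 0.0751
0.06 L 0.0181 0.0221 R -0.0149 -0.019 mid inner 1.6 z 0.0749
0.07 L 0.019 0.0229 R -0.0158 -0.0196 mid inner 1.6 z 0.0747
0.08 L 0.0 0.0241 R -0.0002 -0.0204 mid inner -0.1 z 0.0785
0.09 L 0.0014 0.0256 R -0.0002 -0.0216 mid inner 0.6 z 0.0811
0.1 L 0.0194 0.0274 R -0.0149 -0.0236 mid inner 2.2 z 0.0804
0.11 L 0.0215 0.0272 R -0.0185 -0.0235 mid inner 1.5 z 0.0758
w10 0.07102765109850837
0.03 L 0.0159 0.0198 R -0.0124 -0.0162 mid inner 1.7 z 0.0981
0.04 L 0.0167 0.0208 R -0.0132 -0.0168 mid inner 1.8 z 0.098
0.05 L 0.0177 0.0212 R -0.014 -0.0178 mid inner 1.9 z 0.0979
0.06 L 0.0183 0.0222 R -0.0148 -0.0184 mid inner 1.7 z 0.0976
0.07 L 0.0193 0.0232 R -0.0156 -0.0193 mid inner 1.8 z 0.0974
0.08 L 0.0001 0.0242 R -0.0001 -0.0202 mid inner 0.0 z 0.1016
0.09 L 0.0004 0.0258 R -0.0 -0.0215 mid inner 0.2 z 0.1044
0.1 L 0.0195 0.0279 R -0.0147 -0.0236 mid inner 2.4 z 0.1038
0.11 L 0.0213 0.0276 R -0.0168 -0.0231 mid inner 2.2 z 0.0983
```

>>> {"op": "arm_command", "data": {
  "targets": [
    [3.0,-0.3,0,0,0],
    [3.0,-0.5,0,0,0],
    [3.0,-0.7,0,0,0],
    [3.0,-0.8,0,0,0],
    [3.0,-0.8,0,0,0],
    [3.0,-0.7,0,0,0],
    [3.0,-0.5,0,0,0],
    [3.0,-0.3,0,0,0],
    [3.0,0,0,0,0],
    [3.0,0,0,0,0]
  ]
}}

```text
clock: 22.4
position: [0.5183, 0.1746, 0.1209]
ee_rot: [-0.694, -0.125, 0.697, -0.131]
ft_force: [-0.3, -0.7, -2.3]
width: 0.0376
```

>>> {"op": "arm_command", "data": {
  "targets": [
    [3.0,-0.3,0,0,0],
    [3.0,-0.5,0,0,0],
    [3.0,-0.7,0,0,0],
    [3.0,-0.8,0,0,0],
    [3.0,-0.8,0,0,0],
    [3.0,-0.6,0,0,0],
    [3.0,-0.4,0,0,0],
    [3.0,-0.2,0,0,0],
    [3.0,0,0,0,0],
    [3.0,0,0,0,0]
  ]
}}

```text
clock: 23.65
position: [0.5182, 0.1749, 0.1668]
ee_rot: [-0.694, -0.125, 0.697, -0.131]
ft_force: [0.1, -0.1, -1.3]
width: 0.037
```

Run:
```python
from tong import *
go(.5182,.1743,.169,20.8)
c=shot("wrist","w11.png"); z=manip.get_obs()["position"][2]; print(egg2(c,z0=z+.0185));
```

```text
clock 23.65 pos [0.5182 0.1749 0.1668] psi 20.81 tool x dir [-0.002 -0.009 -1.   ] shift cm [-0.22  0.06  0.03] turn 0.01 F [ 0.1 -0.1 -1.3] w 0.037 q [ 0.69  0.2  -0.36  0.01 -1.02  1.24]
(array([0.6204, 0.2161, 0.1854]), np.float64(0.0004), 7389)
```

Egg has risen 118 mm. Two millimetres more, then settle and check.

>>> {"op": "arm_command", "data": {
  "targets": [
    [3.0,-0.1,0,0,0],
    [3.0,-0.1,0,0,0],
    [3.0,0,0,0,0],
    [3.0,0,0,0,0],
    [3.0,0,0,0,0],
    [3.0,0,0,0,0],
    [3.0,0,0,0,0],
    [3.0,0,0,0,0],
    [3.0,0,0,0,0],
    [3.0,0,0,0,0]
  ]
}}

```text
clock: 24.95
position: [0.5181, 0.1748, 0.1685]
ee_rot: [-0.694, -0.125, 0.697, -0.131]
ft_force: [-0.4, 0.9, -1.6]
width: 0.0377
```

Run:
```python
from tong import *
go(.5182,.1743,.169,20.8)
c=shot("wrist","w12.png"); z=manip.get_obs()["position"][2]; print(egg2(c,z0=z+.0185)); c=shot("side","s12.png"); shot("scene","c12.png"); print(manip.get_obs()["qd"].round(4))
```

```text
clock 24.95 pos [0.5181 0.1748 0.1685] psi 20.81 tool x dir [-0.003 -0.009 -1.   ] shift cm [-0.05  0.05  0.01] turn 0.01 F [-0.4  0.9 -1.6] w 0.0377 q [ 0.69  0.2  -0.35  0.01 -1.03  1.24]
(array([0.6203, 0.216 , 0.187 ]), np.float64(0.0004), 7406)
[0.0005 0.0003 0.0001 0.0009 0.0008 0.0009]
```

View pics/s12.png

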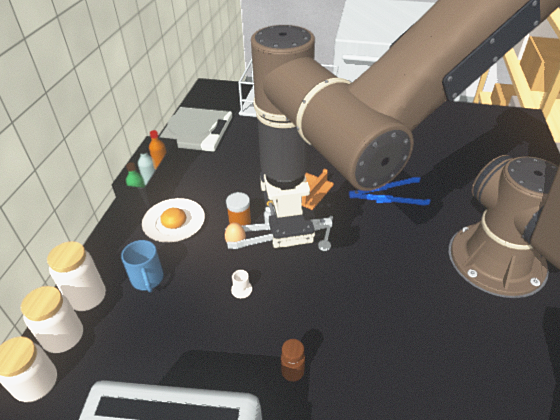

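View pics/c12.png

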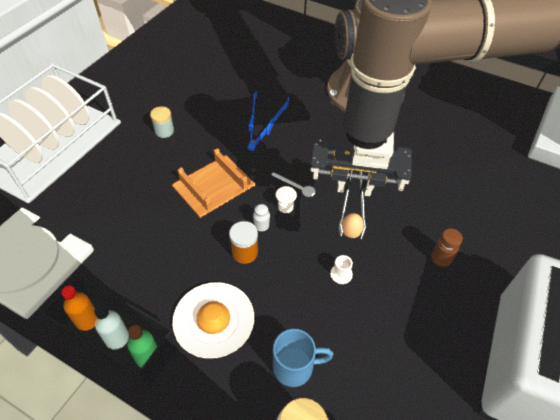

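The side view shows the egg at (234,234) in the jaws, with the empty cup standing at (241,285). The scene view shows the egg at (353,225), the cup at (343,270), and everything else in its place.

```bash
python3 -c "
from rig import manip
print(manip.job_done())"
```

```text
the job is handed in; nothing more can be done
None
```

I took the steel tongs by their black grips from the rest and lifted the egg straight up out of its cup. I then handed the job in at about 25 s of the 51 s allowed, with the robot still gripping the tongs and the egg between the jaws.

**Grip:** I closed on the egg at 15 N, went to 20 N, then held at 23 N. By the figures given, 23 N presses on the egg with about 8 N in all, below the 20 N at which the shell cracks. I raised it to 23 N because after the first 2 cm of lift the egg had sagged about 1 mm. The tongs had pitched forward by roughly a degree.

**Last checks:**
- The egg centre was at z = 0.187 m, a rise of about 120 mm, with about 1 mm of sideways drift.
- The finger opening held steady at about 37.5 mm, and the joints were still.
- In the side and scene pictures the empty egg cup still stood where it was, and the other things had not visibly moved. I judged this by eye and did not measure it.

No final check failed. Only the early scene-camera fits differed by 1–2 mm from the side and wrist cameras, so I used the wrist camera for the last alignment.

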